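Gauge a cooler-door hinge pin with the bench micrometer

TASK

Take the steel hinge pin from its white cradle, lay it in the grooved rail of the bench micrometer and slide it under the spindle until its end rests gently against the brass stop. Then turn the small ratchet cap on top clockwise until you feel it clearly slip on the clamped pin, stop before it has slipped more than about a sixth of a turn, and let go so that the pin stays clamped. Don't strain the micrometer, and leave the jar, bowl and spanner where they are.

Things in the scene. Friction and masses are not known exactly. Their poses are not given: they have to be found in the camera images.
- micrometer: Bench micrometer, fixed. Grey base plate 205 x 85 x 12 mm with a narrow grooved rail along it; at one end a column 112 mm tall with an arm back over the rail, the spindle below it, thimble and ratchet cap above. Origin: underside of the plate on the rail's line; x along the rail to stop and column, z up. Spindle axis at x = 30, y = 0 mm. Arm and column fill x = 14 to 94, y = -18 to 18, arm from z = 90 to 112 mm.
- rail_home (a point): Where the pin's middle lies when fully home: on the rail's line, micrometer x = -27, z = 52 mm; axes as the micrometer's. The V groove (sides 30 deg from level) runs from x = -105 to 48 mm and is 17 mm wide over all, so fingers holding the pin pass beside it down to z = 14 mm. To clear the spindle, lower the pin with its leading end at x below 20 mm (middle 28 mm or more short of home), then slide it in.
- end_stop: Brass stop across the rail's end, fixed: 8 mm thick, 22 mm wide, top at z = 70 mm; its face to the rail is at micrometer x = 48 mm. Same origin and axes as the micrometer. Pushing the pin on it with more than 30 N is too much.
- spindle: Steel spindle, 12 mm diameter, not turning; origin at the centre of its lower face. It comes down 5 mm per radian (31 mm a turn, a quick-action thread) of the thimble; at the start its face is 5 to 12 mm above the top of a pin in the rail. More than 45 N on the pin is overtightening.
- thimble_line (a point): Black line on the top face of the aluminium thimble (30 mm diameter, 26 mm tall, top at z = 142 mm), 13 mm from its axis; x points outward along the line, z up, turning with the thimble. Turning the thimble itself bypasses the ratchet and strains the spindle.
- cap_top (a point): Centre of the top of the ratchet cap, on the spindle's axis: ribbed steel, 22 mm diameter, z = 144 to 178 mm, height constant. Clockwise from above closes. Its sprung drive gives 0.1 rad. Turning takes 0.15 N m freely (0.06 remains when one pauses); with the spindle on the pin it rises in 0.2 rad to 0.25 (0.21 when paused) and stays so while the cap slips on the still thimble. The pin stays clamped (20 N) on release.
- cap_mark (a point): Outer end of the black mark on the cap's top, 10 mm from the axis. At the start it points the same way as the thimble's line; the angle it has moved clockwise past the line is the slip (wanted: 0.2 to 1.2 rad). Turning back takes the thimble along and opens the spindle.
- pin: Loose plain steel hinge pin, a cylinder of 20 mm diameter, 150 mm long, about 0.35 kg, both ends alike. x along its length; origin on its skin below the middle (it turns as the pin rolls: use pin_center).
- pin_center (a point): Middle of the pin, on its axis.
- cradle: Fixed white plastic cradle for the pin: foot 150 x 56 x 8 mm with two V saddles 12 mm long at x = -55 and +55 mm, 17 mm wide. Origin: centre of its underside; x along the pin. The pin lies in it with its axis 45 mm above the table; between the saddles and beyond them fingers may reach down beside it to 10 mm above the table.
- jar: Bystander: closed glass jar, 80 mm diameter, 120 mm tall. Origin: centre of its underside.
- bowl: Bystander: grey bowl, 120 mm diameter, 60 mm tall. Origin: centre of its underside.
- spanner: Bystander: steel spanner 180 mm long, lying flat. Origin in its middle, underside.
Not all that is in view belongs to the job. There is more than one size of the pin; the job needs the middle-sized.

How it is judged:
By the outcome, as a careful person would: the job done as asked, in the order asked, and still so for the second after the job is handed in, with the robot touching nothing.
It also fails if it takes over 72 s, if anything falls off the work surface, if the arm or the gripper's body presses on something with over 40 N, if the wrist force passes 120 N, or if a joint passes its speed limit or range.

ROBOT

A 6-joint arm with a two-finger parallel gripper is mounted at the origin on the work surface. World frame = base frame: x ahead of the robot, y to its left, z up, the work surface at z = 0. Lengths are in mm, angles in rad, forces in N, time in s.
With the tool pointing down it reaches from about 300 to 775 mm from the base axis. Payload 14.6 kg.
Tool frame: the origin (TCP) lies between the finger pads; the fingertips stand 11 mm ahead of it and the grasp point (between the pads) lies 8 mm behind it; z points along the fingers, x is the direction in which the jaws open and shut, and the axes are right-handed (so a half turn about z gives the same grasp; the last joint's range is limited). The gripper opens to 85 mm and grips with 20 to 120 N. Pads are 22 mm wide; open, the fingers measure 114 mm over their backs; the gripper's body (76 mm by 85 mm) begins 54 mm behind the grasp point. The pads swing forward as they close: fully open they stand 13 mm farther back than shut.
Start: joints at [-1.287, 0.3, 1.521, -0, 1.321, -0.067], TCP at [189, -516.496, 242.281] pointing down, gripper open.
Joint ranges: [-3.03, 3.03], [-0.79, 2.21], [0.23, 2.52], [-1.04, 4.18], [0, 3.07], [-2.55, 2.55]. Speed limits (rad/s): [2.22, 2.22, 2.57, 3.14, 3.14, 3.14].

INTERFACE

Orientations are given as [roll, pitch, yaw] about the fixed x, y, z axes, in that order (R = Rz(yaw) Ry(pitch) Rx(roll)).
In Python, from bench import env gives the robot as it stands. The module is installed in compiled form; this text tells all that it offers.
- The arm moves only by the tool step_arm, never from a script. Its arguments are lists of equal length, an entry for each row: "dp": the shift along the world's x, y, z as a fraction of full scale, a list of three; "yaw": the turn about the world's z as a fraction of full scale. In form: {"dp": [[x, y, z], ...], "yaw": [yaw, ...]}. A call has 1 to 12 rows; each row shifts and turns the pose as measured when the row begins; what a row does not reach is not made up. Full scale, the value 1, is 20 mm for a shift and 4 degrees for a turn. A row lasts 1/8 s, in which the tool goes at most 62.5 mm and 10.7 degrees, less where a joint would pass 70% of its speed; a pose out of reach is approached as far as the arm can. A call with a number of a shift or a turn outside -1 to 1 is refused whole. A call with a gripper value outside its range is refused whole. "gripper" is the opening, from 0 (shut) to 1 (fully open), set as the call begins (left out, the last holds). The fingers move at their own pace and stop on an object; "force" is the grip in N (left out, the last holds). Time passes only in rows, so rows that do not move let the fingers close. It gives the time, the measured TCP pose, the force and the opening at its end, in the units of the state.
- env.read_state(): the state, without advancing time (a new reading comes with each control period).
- env.get_image(name): name is "side" or "top" or "wrist"; returns a dict with "color" (384x512x3 uint8, blue, green, red), "fovy" (degrees; the focal length in pixels is half the picture's height over the tangent of half this angle, whatever the lens; pixels are square), "cx", "cy" (the principal point, pixels), "cam_to_world" (4x4, takes a point from camera to world coordinates); the wrist camera has in their place "mount" (4x4, takes a point from camera to tool coordinates, whose origin is the TCP and whose axes are the tool frame's). Camera axes: x right, y down, z forward; pixel columns grow to the right and rows downward; lengths in mm; the calibration is good to about 2 mm. A picture is of the moment at which its call begins: read the wrist's pose just before it. There is no depth.
- env.hand_in(): hands the job in, once; it reports no verdict.
The state is a dict: "clock": time; "q": joint angles; "dq": joint speeds; "effort": joint torques, N m; "eef_pos": TCP position; "tcp_rot": TCP orientation; "contact_force": force on the tool from outside, world axes, zero at the start; "ft_torque": the same for the moment, N m; "gripper_width": opening from 0.0 (shut) to 1.0 (fully open).
Only numpy, scipy, OpenCV 4.12 (cv2) and the standard library are available. Lean on these libraries where they do the work, as an engineer would, in place of code of your own. Each camera call takes 0.05 s, during which the arm holds its last target.

## Working session

There is one attempt and no reset: what is moved stays moved. The work goes in short steps, Python scripts to look and compute and a tool call to move; the robot and the scene stay as the last step left them, time stands still between calls to the robot, and variables do not carry over. Pictures are saved under pics/ and viewed, and the job is handed in when it is done.

Besides the shell and the picture viewer there is one more tool, called after "Call:" as a command line: name --pt "numbers of a row" for each row, then --argument value for the rest. step_arm: Moves the arm, as the interface text tells. Shift numbers are shares of 20 mm and turn numbers shares of 4 degrees, none past 1 either way. Its arguments: {"type":"object","properties":{"dp":{"type":"array","items":{"type":"array","items":{"type":"number"}}},"yaw":{"type":"array","items":{"type":"number"}},"gripper":{"type":"number"},"force":{"type":"number"}},"required":["dp","yaw"]}

```bash
mkdir -p pics
cat > h.py <<'E'
import numpy as np, cv2, json
from scipy.spatial.transform import Rotation as R
from bench import env
def snap(name,fn):
    s=env.read_state(); im=env.get_image(name)
    c=im['color']; cv2.imwrite('pics/'+fn+'.png',c)
    f=c.shape[0]/2/np.tan(np.radians(im['fovy'])/2)
    if 'cam_to_world' in im: T=np.array(im['cam_to_world'])
    else:
        W=np.eye(4); W[:3,:3]=R.from_euler('xyz',s['tcp_rot']).as_matrix(); W[:3,3]=s['eef_pos']; T=W@np.array(im['mount'])
    np.savez('pics/'+fn+'.npz',T=T,f=f,cx=im['cx'],cy=im['cy'])
    return s
def ray(fn,u,v):
    d=np.load('pics/'+fn+'.npz');T=d['T']
    r=T[:3,:3]@np.array([(u-d['cx'])/d['f'],(v-d['cy'])/d['f'],1]); return T[:3,3],r
def atz(fn,u,v,z):
    o,r=ray(fn,u,v); return o+r*(z-o[2])/r[2]
def proj(fn,p):
    d=np.load('pics/'+fn+'.npz');T=d['T']; q=T[:3,:3].T@(np.array(p)-T[:3,3])
    return np.array([d['cx']+d['f']*q[0]/q[2],d['cy']+d['f']*q[1]/q[2]])
def tri(*l):
    A=0;b=0
    for fn,u,v in l:
        o,r=ray(fn,u,v); r=r/np.linalg.norm(r);P=np.eye(3)-np.outer(r,r);A=A+P;b=b+P@o
    return np.linalg.solve(A,b)
E
python3 - <<'E'
from h import *
for n in ['side','top','wrist']:
    s=snap(n,n+'0'); d=np.load('pics/'+n+'0.npz'); print(n,d['f'],d['T'].round(2).tolist())
print(s)
E
```

```text
side 465.46481175011644 [[-1.0, -0.05, 0.08, 472.45], [-0.09, 0.49, -0.87, 1045.4], [0.0, -0.87, -0.49, 670.96], [0.0, 0.0, 0.0, 1.0]]
top 412.82506315114546 [[-0.09, -0.97, 0.21, 368.34], [-1.0, 0.08, -0.01, 92.24], [-0.0, -0.21, -0.98, 1081.31], [0.0, 0.0, 0.0, 1.0]]
wrist 266.5344946738237 [[0.34, -0.89, -0.3, 267.53], [-0.94, -0.33, -0.11, -487.5], [-0.0, 0.32, -0.95, 374.04], [0.0, 0.0, 0.0, 1.0]]
{'clock': 0.1, 'q': array([-1.28657894e+00,  3.00436230e-01,  1.52154275e+00, -1.77459166e-05,
        1.32067028e+00, -6.65910798e-02]), 'dq': array([ 4.36064075e-04, -1.93492080e-03, -2.71932730e-03,  4.46634117e-05,
       -6.61614050e-04, -2.55213678e-04]), 'effort': array([ 6.41672777e-04, -5.44378853e+01, -3.62368262e+01, -1.28166121e-04,
        3.02354521e-03, -1.71182865e-06]), 'eef_pos': array([ 188.95332667, -516.31075842,  241.75664467]), 'tcp_rot': array([-3.14153950e+00,  1.05540483e-03, -1.21998343e+00]), 'contact_force': array([-0.28076467,  0.0559879 ,  0.74210537]), 'ft_torque': array([-0.01363144,  0.0031543 ,  0.02362483]), 'gripper_width': 1.0012943637571534}
```

View pics/top0.png

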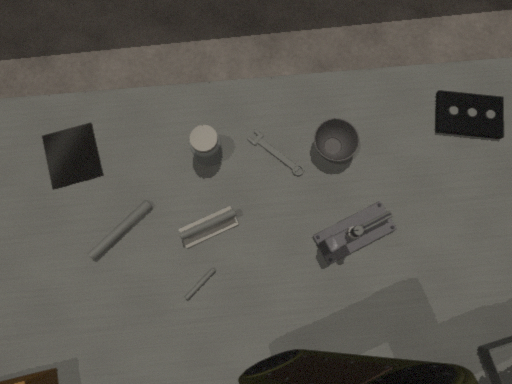

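View pics/side0.png

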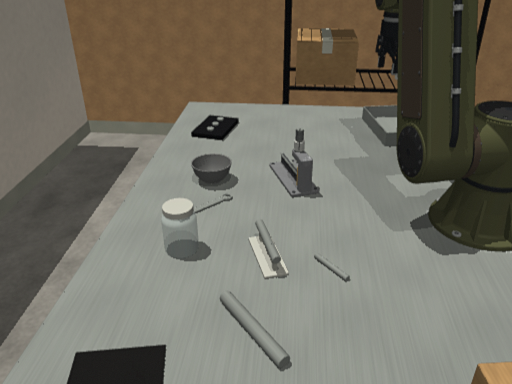

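View pics/wrist0.png

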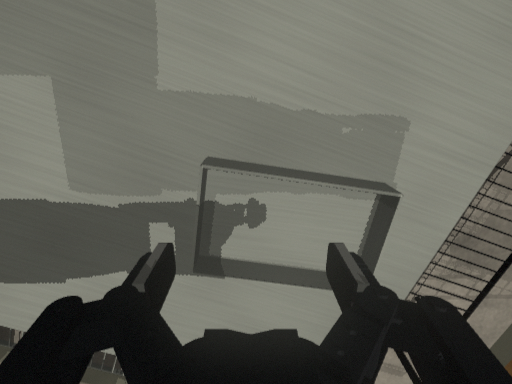

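Run:
```python
import cv2,numpy as np
t=cv2.imread('pics/top0.png');s=cv2.imread('pics/side0.png')
def z(im,x,y,w,h,k,fn): cv2.imwrite('pics/'+fn+'.png',cv2.resize(np.clip(im[y:y+h,x:x+w]*1.5,0,255).astype('uint8'),None,fx=k,fy=k,interpolation=cv2.INTER_CUBIC))
z(t,165,190,90,70,8,'zt_cr'); z(t,300,190,100,75,8,'zt_mi')
z(s,230,205,80,80,7,'zs_cr'); z(s,260,120,70,80,7,'zs_mi')
```

```text
(no output)
```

View pics/zt_cr.png

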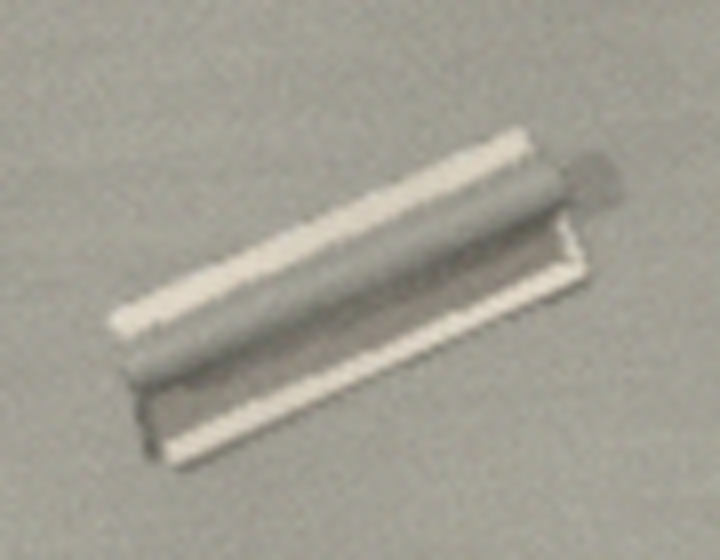

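View pics/zt_mi.png

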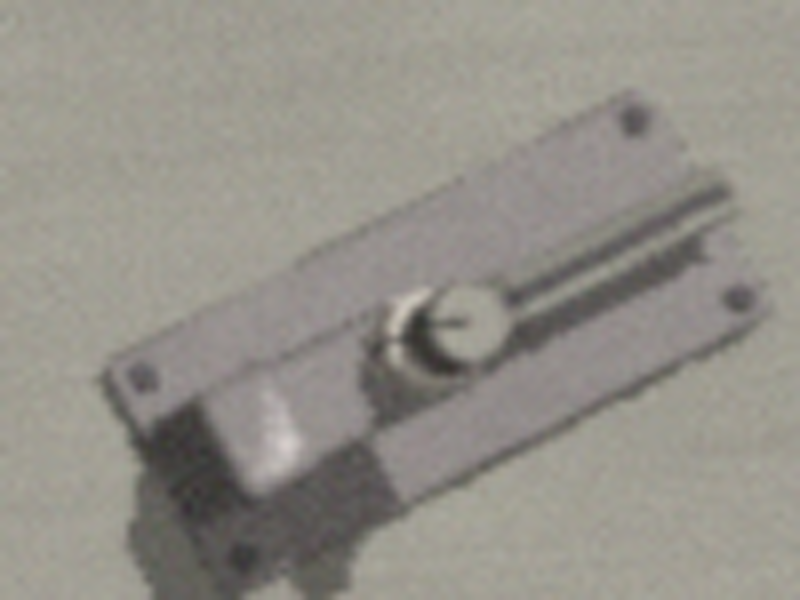

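View pics/zs_cr.png

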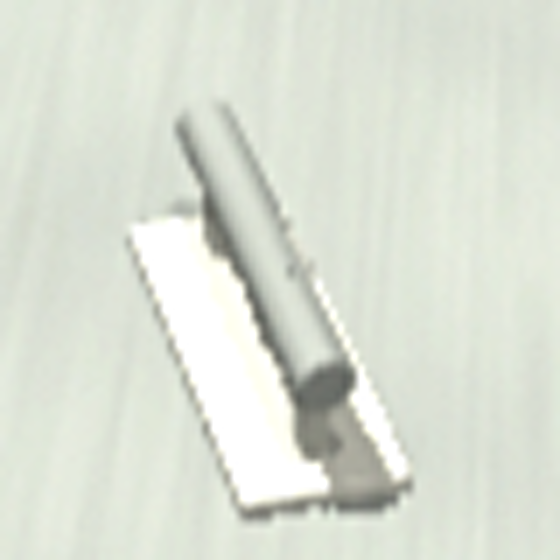

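View pics/zs_mi.png

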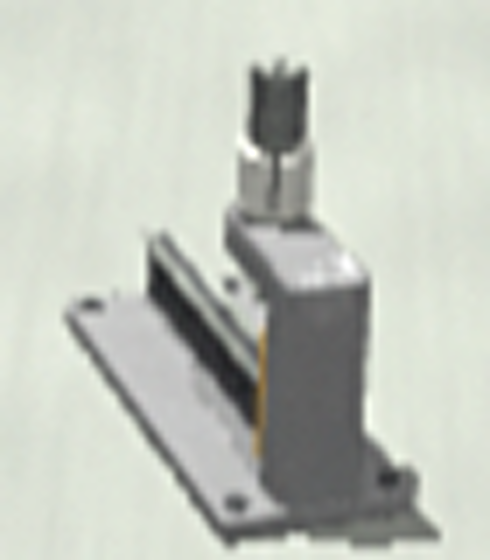

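Run:
```python
from h import *
o=lambda x,y,ox,oy,k:((x+.5)/k-.5+ox,(y+.5)/k-.5+oy)
T=lambda x,y:o(x,y,165,190,8); M=lambda x,y:o(x,y,300,190,8); S=lambda x,y:o(x,y,230,205,7); SM=lambda x,y:o(x,y,260,120,7)
print('pin far/near top z45', atz('top0',*T(562,188),48).round(1),atz('top0',*T(140,368),48).round(1))
a=tri(('top0',*T(562,188)),('side0',*S(205,113)));b=tri(('top0',*T(140,368)),('side0',*S(328,385)))
print('tri',a.round(1),b.round(1),np.linalg.norm(a-b),(a+b)/2,np.degrees(np.arctan2((a-b)[1],(a-b)[0])))
# cradle foot outer corners z=8
for p in [(520,128),(590,268),(175,465),(110,322)]: print('cr',atz('top0',*T(*p),8).round(1))
for p in [(630,90),(772,312),(105,370),(225,580)]: print('mi',atz('top0',*M(*p),12).round(1))
print('mi side',[atz('side0',*SM(*p),12).round(1) for p in [(68,312),(225,535),(412,478)]])
print('cap',atz('top0',*M(472,325),178).round(1),'capside',tri(('top0',*M(472,325)),('side0',*SM(280,72))).round(1))
print('rail end',atz('top0',*M(728,192),58).round(1))
for n,p in [('jar',(203,140,120)),('bowl',(336,141,60)),('sp1',(255,136,3)),('sp2',(298,172,3))]: print(n,atz('top0',*p).round(0))
```

```text
pin far/near top z45 [551.8 117.4  48. ] [506.1 253.9  48. ]
tri [555.1 117.3  46.9] [507.2 254.8  42.1] 145.64505699361573 [531.11835901 186.07731703  44.46725714] -70.79795779355604
cr [580.2 130.6   8. ]
cr [531.6 111.3   8. ]
cr [478.9 250.5   8. ]
cr [527.4 269.2   8. ]
mi [ 558.2 -261.9   12. ]
mi [ 481.2 -296.8   12. ]
mi [481.1 -78.5  12. ]
mi [ 410.8 -108.8   12. ]
mi side [array([ 559.5, -254.9,   12. ]), array([483.5, -66. ,  12. ]), array([ 409. , -118.5,   12. ])]
cap [ 467.2 -153.8  178. ] capside [ 469.  -155.5  172.1]
rail end [ 515.  -272.4   58. ]
jar [727. 179. 120.]
bowl [ 717. -160.   60.]
sp1 [770.  46.   3.]
sp2 [657. -61.   3.]
```

Call:
step_arm --pt "1 0.85 0.2" --pt "1 0.85 0.2" --pt "1 0.85 0.2" --pt "1 0.85 0.2" --pt "1 0.85 0.2" --pt "1 0.85 0.2" --pt "1 0.85 0.2" --pt "1 0.85 0.2" --pt "1 0.85 0.2" --pt "1 0.85 0.2" --pt "1 0.85 0.2" --pt "1 0.85 0.2" --yaw '[1,1,1,1,1,1,1,1,1,1,1,1]' --gripper 1

```text
clock: 1.65
eef_pos: [434.2, -305.1, 288.3]
tcp_rot: [-3.14, 0.007, -0.358]
contact_force: [-0.2, -0.1, 0.2]
gripper_width: 1.0
```

Call:
step_arm --pt "0.9 0.6 0.3" --pt "0.9 0.6 0.3" --pt "0.9 0.6 0.3" --pt "0.6 0.6 0.3" --pt "0 0 0" --pt "0 0 0" --pt "0 0 0" --pt "0 0 0" --pt "0 0 0" --pt "0 0 0" --yaw '[1,1,1,1,1,1,1,1,1,0]'

```text
clock: 2.9
eef_pos: [503.2, -253.3, 310.4]
tcp_rot: [-3.137, 0.011, 0.295]
contact_force: [0.1, 0.9, -0.2]
gripper_width: 0.998
```

Run:
```python
from h import *
s=snap('wrist','w1'); print(s['eef_pos'],s['tcp_rot'],s['clock'])
c=cv2.imread('pics/w1.png');cv2.imwrite('pics/w1b.png',cv2.resize(np.clip(c*1.5,0,255).astype('uint8'),(800,600),interpolation=cv2.INTER_CUBIC))
```

```text
[ 503.22932355 -253.28498531  310.39571812] [-3.13743836  0.01135349  0.29451643] 2.9
```

View pics/w1b.png

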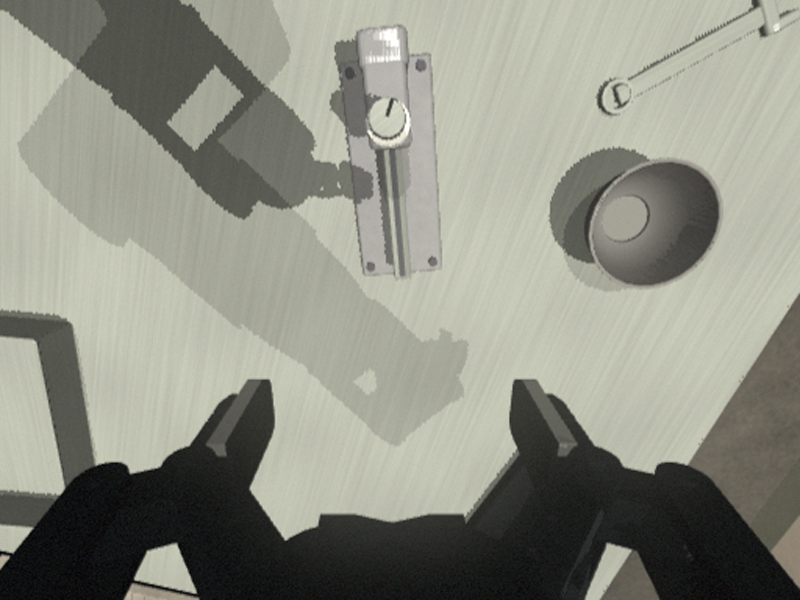

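Run:
```python
from h import *
k=1.5625
A=lambda x,y,z:atz('w1',(x+.5)/k-.5,(y+.5)/k-.5,z)
nl=A(362,275,12);nr=A(441,269,12);fr=A(430,53,12);cap=A(388,117,178)
print(nl,nr,fr,cap, np.linalg.norm(nl-nr),np.linalg.norm(nr-fr))
d=fr-nr;print(np.degrees(np.arctan2(d[1],d[0])))
re=A(401,277,52);print('railend',re, np.degrees(np.arctan2(*(cap-re)[[1,0]])),np.linalg.norm((cap-re)[:2]))
m=A(391,98,178)-cap;print('mark',np.degrees(np.arctan2(m[1],m[0])))
```

```text
[ 480.97533772 -298.59421433   12.        ] [ 559.79032384 -267.48640741   12.        ] [483.92155153 -78.39731248  12.        ] [ 469.73911438 -153.39570528  178.        ] 84.73191659139988 203.74188678751918
111.86228177937626
railend [ 517.87607869 -277.7619547    52.        ] 111.15933273073888 133.3571570217324
mark 96.99848132840125
```

Call:
step_arm --pt "0 1 -0.3" --pt "0 1 -0.3" --pt "0 1 -0.3" --pt "0 1 0" --pt "0.1 1 0" --pt "0.1 1 0" --pt "0.1 1 0" --pt "0.1 1 0" --pt "0.1 1 0" --pt "0.1 1 0" --pt "0.1 1 0" --pt "0.1 1 0" --yaw '[0.5,0.5,0,0,0,0,0,0,0,0,0,0]'

```text
clock: 4.45
eef_pos: [517.8, 5.5, 292.5]
tcp_rot: [-3.138, 0.009, 0.366]
contact_force: [-0.2, -0.3, -0.2]
gripper_width: 0.999
```

Call:
step_arm --pt "0.1 1 -0.3" --pt "0.1 1 -0.3" --pt "0.1 1 -0.3" --pt "0.1 1 -0.3" --pt "0.1 1 -0.3" --pt "0.1 1 -0.3" --pt "0 1 0" --pt "0 0.4 0" --pt "0 0 0" --yaw '[0,0,0,0,0,0,0,0,0]'

```text
clock: 5.58
eef_pos: [526.3, 167.4, 257.6]
tcp_rot: [-3.139, 0.005, 0.369]
contact_force: [-0.8, -1.0, -0.5]
gripper_width: 0.999
```

Run:
```python
from h import *
s=snap('wrist','w2'); print(s['eef_pos'],s['tcp_rot'],s['clock'])
c=cv2.imread('pics/w2.png');cv2.imwrite('pics/w2b.png',cv2.resize(np.clip(c*1.5,0,255).astype('uint8'),(800,600),interpolation=cv2.INTER_CUBIC))
```

```text
[526.26225178 167.44044782 257.58416546] [-3.13907628  0.00536239  0.36880651] 5.575
```

View pics/w2b.png

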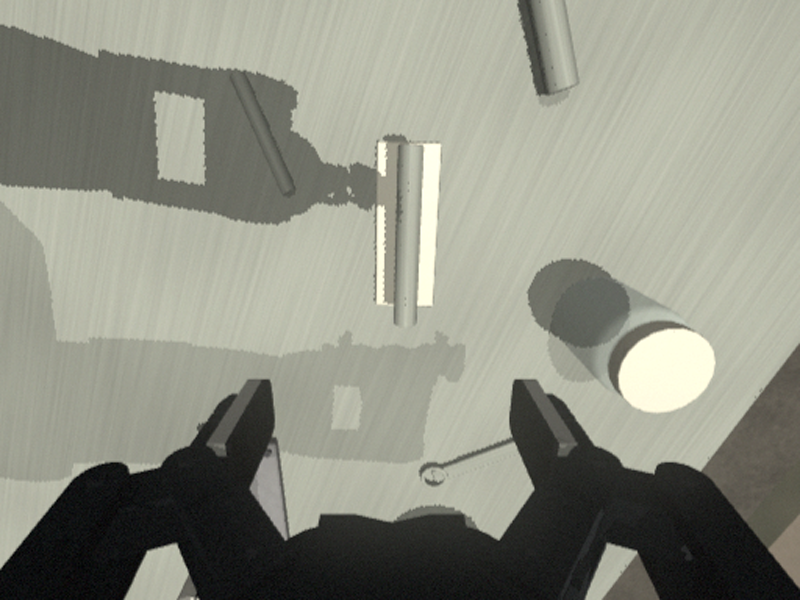

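Run:
```python
from h import *
k=1.5625
A=lambda x,y,z:atz('w2',(x+.5)/k-.5,(y+.5)/k-.5,z)
n=A(404,312,55);f=A(411,144,55)  # top line ends
print(n,f,np.linalg.norm(n-f),(n+f)/2,np.degrees(np.arctan2(*(f-n)[[1,0]])))
for p in [(375,305),(433,307),(441,142),(377,141)]: print(A(*p,8))
# axis edges at the middle
print(A(398,230,45),A(419,230,45))
```

```text
[551.50272754 130.54741059  55.        ] [506.33733825 258.42194613  55.        ] 135.6164047166035 [528.9200329  194.48467836  55.        ] 109.45326176461319
[530.06808305 110.97012729   8.        ]
[583.55334762 129.52713873   8.        ]
[531.05204914 271.03600195   8.        ]
[479.44737565 251.95788941   8.        ]
[521.63264048 192.83583808  45.        ] [537.86705758 199.12676618  45.        ]
```

Call:
step_arm --pt "0.35 0 -1" --pt "0.35 0 -1" --pt "0 0 -1" --pt "0 0 -1" --pt "0 0 -1" --pt "0 0 -1" --pt "0 0 -1" --pt "0 0 -1" --pt "0 0 -0.8" --yaw '[-0.25,0,0,0,0,0,0,0,0]'

```text
clock: 6.75
eef_pos: [541.8, 161.2, 79.2]
tcp_rot: [-3.141, -0.0, 0.343]
contact_force: [0.4, -0.3, 0.9]
gripper_width: 1.003
```

Call:
step_arm --pt "0 0.25 -0.6" --pt "-0.1 0.1 -0.6" --pt "0 0 -0.6" --pt "0 0 -0.3" --pt "0 0 0" --yaw '[0.1,0,0,0,0]'

```text
clock: 7.38
eef_pos: [539.7, 168.3, 34.5]
tcp_rot: [-3.141, 0.0, 0.35]
contact_force: [0.3, -0.5, 0.3]
gripper_width: 1.001
```

Run:
```python
from h import *
s=snap('wrist','w3'); print(s['eef_pos'],s['tcp_rot'],s['clock'])
c=cv2.imread('pics/w3.png');cv2.imwrite('pics/w3b.png',cv2.resize(np.clip(c*1.5,0,255).astype('uint8'),(800,600),interpolation=cv2.INTER_CUBIC))
```

```text
[539.71487222 168.30873903  34.51226922] [-3.14069218e+00  8.34445105e-05  3.49639456e-01] 7.375
```

View pics/w3b.png

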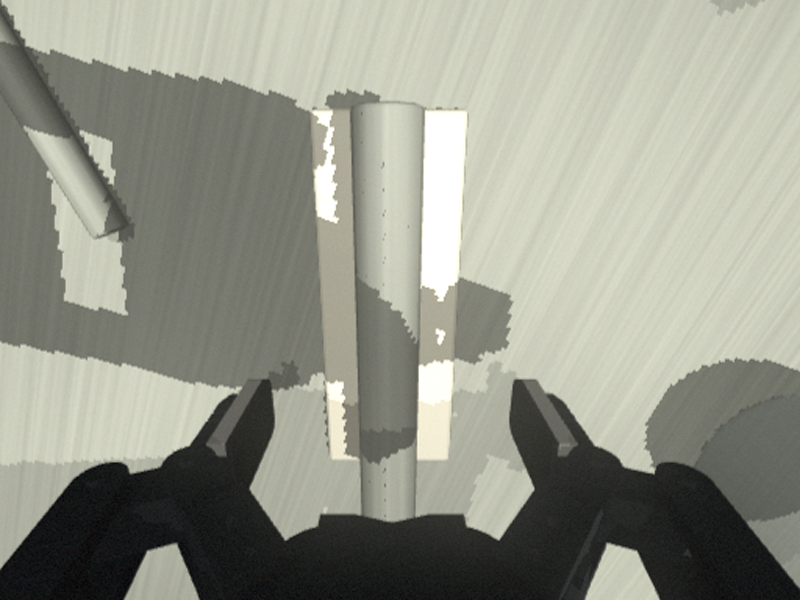

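Call:
step_arm --pt "0 0 0.1" --pt "0 0 0" --pt "0 0 0" --pt "0 0 0" --pt "0 0 0" --pt "0 0 0" --pt "0 0 0" --pt "0 0 0" --yaw '[0,0,0,0,0,0,0,0]' --gripper 0 --force 90

```text
clock: 8.43
eef_pos: [538.9, 167.9, 38.3]
tcp_rot: [-3.141, 0.002, 0.349]
contact_force: [-1.5, -1.4, 2.1]
gripper_width: 0.205
```

Run:
```python
from h import *
k=1.5625
for z in (45,55): print(atz('w3',(388+.5)/k-.5,(102+.5)/k-.5,z))
s=env.read_state();print(s['eef_pos'],s['tcp_rot'],s['contact_force'],s['gripper_width'])
```

```text
[506.04462244 259.2176079   45.        ]
[506.49218233 258.19842697  55.        ]
[538.92408054 167.87510476  38.34363172] [-3.14065173e+00  2.15824200e-03  3.49235551e-01] [-1.50472949 -1.3965775   2.14643994] 0.20466717541249227
```

Call:
step_arm --pt "0 0 0.5" --pt "0 0 1" --pt "0 0 1" --pt "0 0 1" --pt "0 0 1" --pt "0 0 1" --pt "0 0 1" --pt "0 0 1" --pt "0 0 1" --pt "0 0 1" --pt "0 -0.5 1" --pt "0 -1 0.5" --yaw '[0,0,0,0,0,0,0,0,0,0,0,0]'

```text
clock: 9.93
eef_pos: [537.0, 137.3, 268.9]
tcp_rot: [-3.141, 0.003, 0.352]
contact_force: [-0.3, 0.3, -3.0]
gripper_width: 0.202
```

Call:
step_arm --pt "0 -1 0" --pt "0 -1 0" --pt "0 -1 0" --pt "0 -1 0" --pt "0 -1 0" --pt "0 -1 0" --pt "0 -1 0" --pt "0 -1 0" --pt "0 -1 0" --pt "0 -1 0" --pt "0 -1 0" --pt "0 -1 0" --yaw '[0,0,0,0,0,0,0,0,0,0,0,0]'

```text
clock: 11.42
eef_pos: [530.7, -123.5, 259.3]
tcp_rot: [-3.136, 0.016, 0.344]
contact_force: [0.0, 0.4, -3.2]
gripper_width: 0.206
```

Call:
step_arm --pt "-0.1 -1 0" --pt "-0.1 -1 0" --pt "-0.1 -1 0" --pt "-0.1 -1 0" --pt "-0.1 -1 0" --pt "-0.1 -0.7 0" --pt "0 0 0" --pt "0 0 0" --yaw '[0.3,0.2,0,0,0,0,0,0]'

```text
clock: 12.42
eef_pos: [514.0, -247.6, 254.5]
tcp_rot: [-3.131, 0.02, 0.375]
contact_force: [-0.7, -0.2, -3.0]
gripper_width: 0.203
```

Run:
```python
from h import *
s=snap('wrist','w4'); print(s['eef_pos'],s['tcp_rot'],s['clock'])
c=cv2.imread('pics/w4.png');cv2.imwrite('pics/w4b.png',cv2.resize(np.clip(c*1.5,0,255).astype('uint8'),(800,600),interpolation=cv2.INTER_CUBIC))
```

```text
[ 513.99396725 -247.63481177  254.49236343] [-3.13107222  0.0204939   0.37536901] 12.425
```

View pics/w4b.png

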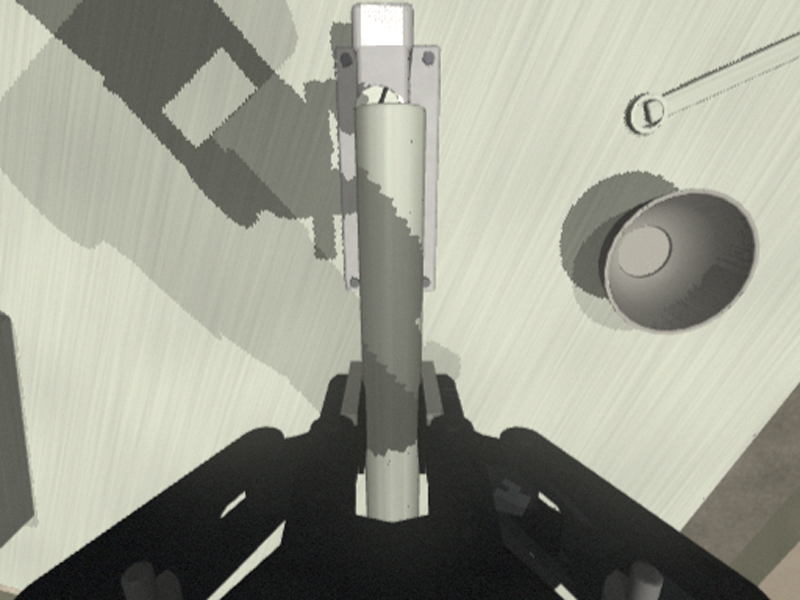

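Run:
```python
from h import *
k=1.5625
A=lambda x,y,z:atz('w4',(x+.5)/k-.5,(y+.5)/k-.5,z)
nl=A(346,291,12);nr=A(436,291,12);fr=A(440,46,12)
print(nl,nr,fr,(nl+nr)/2,np.linalg.norm(nr-fr),np.degrees(np.arctan2(*(fr-nr)[[1,0]])))
hl,hr,fl,ffr=A(355,282,12),A(427,282,12),A(346,60,12),A(428,58,12)
print('holes',hl,hr,fl,ffr,[np.degrees(np.arctan2(*v[[1,0]])) for v in (fl-hl,ffr-hr,(fl+ffr-hl-hr))],(hl+hr)/2)
s=env.read_state();M=R.from_euler('xyz',s['tcp_rot']).as_matrix();print(M)
```

```text
[ 482.89588156 -298.21304235   12.        ] [ 561.85496869 -266.52269489   12.        ] [484.07863329 -79.05879252  12.        ] [ 522.37542512 -282.36786862   12.        ] 202.95781098009542 112.53292645601884
holes [ 487.79925592 -286.69345478   12.        ] [ 550.5335641  -261.54893974   12.        ] [ 417.96128932 -115.34529243   12.        ] [478.54358835 -90.22856824  12.        ] [np.float64(112.17479276973175), np.float64(112.79247439152248), np.float64(112.48429754782144)] [ 519.16641001 -274.12119726   12.        ]
[[ 0.93011418  0.36655303 -0.0229453 ]
 [ 0.36669571 -0.93033833  0.00220277]
 [-0.02053946 -0.01046278 -0.9997343 ]]
```

Call:
step_arm --pt "0.1 -0.7 0" --pt "0 -0.3 0" --pt "0 0 -0.5" --pt "0 0 -1" --pt "0 0 -1" --pt "0 0 -1" --pt "0 0 0" --yaw '[0.15,0,0,0,0,0,0]'

```text
clock: 13.35
eef_pos: [515.9, -267.5, 179.9]
tcp_rot: [-3.13, 0.021, 0.388]
contact_force: [-1.0, -0.2, -2.8]
gripper_width: 0.204
```

Call:
step_arm --pt "0 0 -1" --pt "0 0 -1" --pt "0 0 -1" --pt "0 0 -1" --pt "0 0 -0.6" --pt "0 0 0" --pt "0 0 0" --yaw '[0,0,0,0,0,0,0]'

```text
clock: 14.22
eef_pos: [518.0, -268.2, 90.5]
tcp_rot: [-3.135, 0.017, 0.388]
contact_force: [0.0, -0.0, -2.4]
gripper_width: 0.202
```

Run:
```python
from h import *
s=snap('wrist','w5'); print(s['eef_pos'],s['tcp_rot'],s['clock'])
c=cv2.imread('pics/w5.png');cv2.imwrite('pics/w5b.png',cv2.resize(np.clip(c*1.5,0,255).astype('uint8'),(800,600),interpolation=cv2.INTER_CUBIC))
e=s['eef_pos'][:2]-np.array([480,-181]);print(e@[-.376,.9265],e@[.9265,.376])
snap('side','s5');c=cv2.imread('pics/s5.png')[100:220,230:390];cv2.imwrite('pics/s5b.png',cv2.resize(c,(800,600),interpolation=cv2.INTER_CUBIC))
```

```text
[ 518.04212087 -268.22527207   90.51295298] [-3.13542873  0.01677598  0.38843083] 14.225
-95.118052017777 2.4493226930966365
```

View pics/w5b.png

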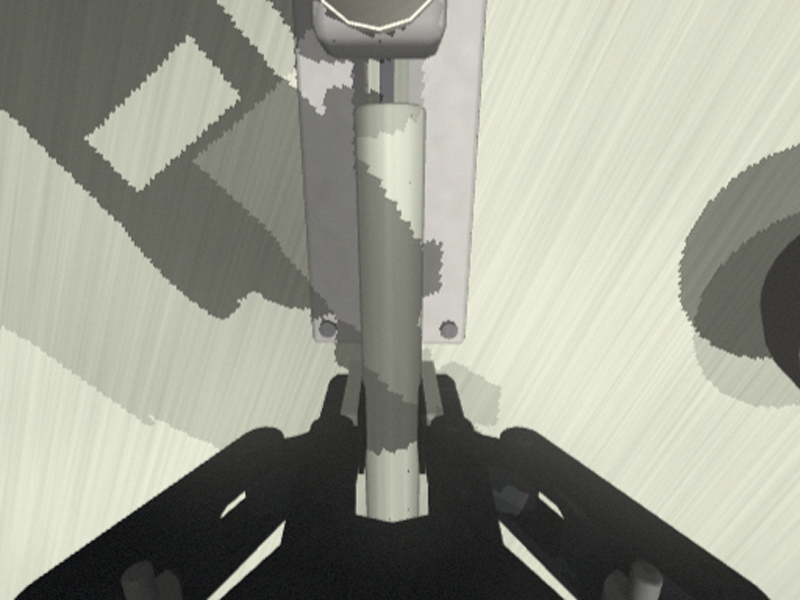

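View pics/s5b.png

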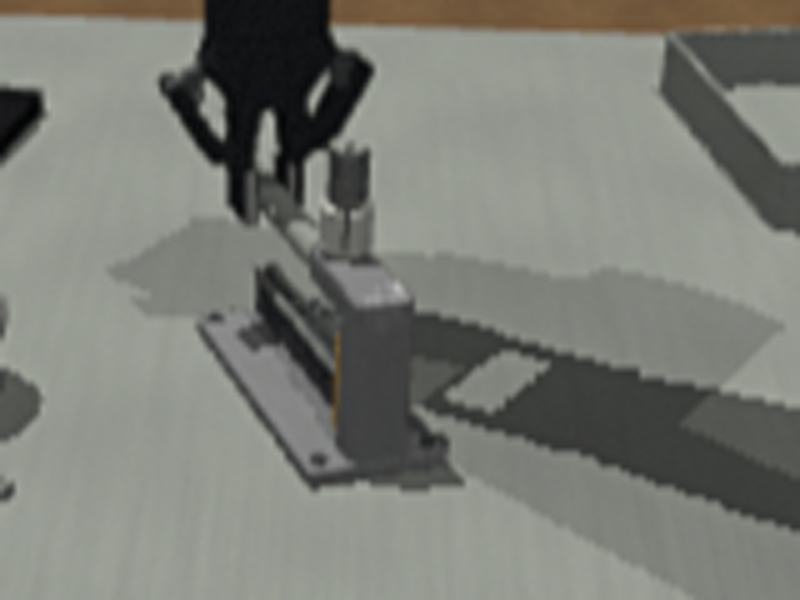

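Run:
```python
from h import *
c=cv2.imread('pics/w5.png');cc=np.clip(c[30:80,200:300]*1.7,0,255).astype('uint8');cv2.imwrite('pics/w5c.png',cv2.resize(cc,(800,400),interpolation=cv2.INTER_CUBIC))
k=1.5625
A=lambda x,y,z:atz('w5',(x+.5)/k-.5,(y+.5)/k-.5,z)
hl,hr=A(328,329,12),A(449,329,12)
m=(hl+hr)/2;e=m[:2]-np.array([480,-181]);print(hl,hr,m,e@[-.376,.9265],e@[.9265,.376])
t=A(390,104,107.5)[:2]-np.array([480,-181]);print('pin tip',t@[-.376,.9265],t@[.9265,.376])
```

```text
[ 487.41202093 -287.82492817   12.        ] [ 548.74077664 -262.23387298   12.        ] [ 518.07639879 -275.02940057   12.        ] -101.43496557584173 -0.07727113869720542
pin tip 0.5842366137076418 2.509662770010167
```

View pics/w5c.png

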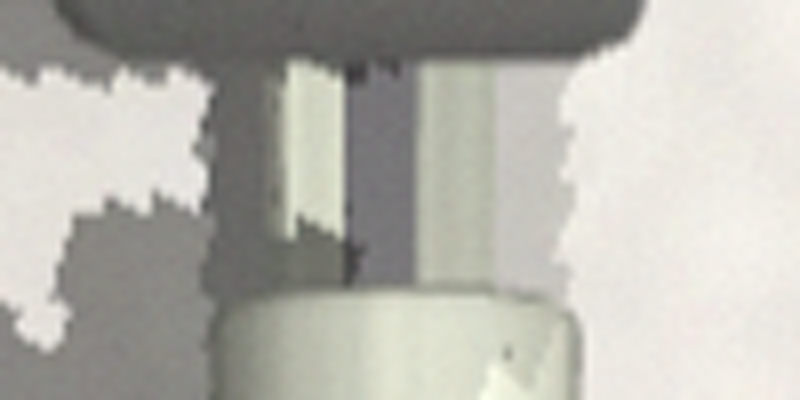

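Run:
```python
from h import *
for u,z in ((272,45.4),(495,45.4),(383,43)):
    p=atz('w5',200+(u+.5)/8-.5,30+150/8,z)[:2]-np.array([480,-181]);print(p@[-.376,.9265],p@[.9265,.376])
```

```text
17.177083420632272 -8.225145178851072
17.18261554961773 8.444602814225288
17.579241209136914 0.014953764913246034
```

Call:
step_arm --pt "-0.2 0.12 0" --pt "0 0 -0.5" --pt "-0.05 0 -0.6" --pt "-0.03 0 -0.4" --pt "0 0 0" --yaw '[0,0,0,0,0]'

```text
clock: 14.95
eef_pos: [511.8, -265.5, 58.4]
tcp_rot: [-3.135, 0.017, 0.388]
contact_force: [-0.3, 0.5, -3.7]
gripper_width: 0.205
```

```bash
cat >> h.py <<'E'
def mic():
    s=env.read_state(); e=s['eef_pos'][:2]-np.array([480,-181])
    print('along %.2f perp %.2f z %.2f'%(e@[-.376,.9265],e@[.9265,.376],s['eef_pos'][2]),s['tcp_rot'].round(4),s['contact_force'].round(1),s['ft_torque'].round(2),s['gripper_width'],s['clock'])
E
python3 - <<'E'
from h import *
mic()
E
```

```text
along -90.27 perp -2.35 z 58.43 [-3.1354  0.0168  0.3884] [-0.3  0.5 -3.7] [-0.06 -0.01 -0.05] 0.20541819024004584 14.95
```

Call:
step_arm --pt "0.105 0.04 0" --pt "0 0 -0.25" --pt "0 0 0" --yaw '[0,0,0]'

```text
clock: 15.32
eef_pos: [514.4, -264.8, 53.5]
tcp_rot: [-3.136, 0.016, 0.389]
contact_force: [0.6, 0.2, -3.4]
gripper_width: 0.202
```

Run:
```python
from h import *
mic()
```

```text
along -90.55 perp 0.34 z 53.46 [-3.136   0.0164  0.3885] [ 0.6  0.2 -3.4] [-0.03  0.   -0.01] 0.20178043966512715 15.325
```

Good alignment. Lower gently to contact.

Call:
step_arm --pt "0 0 -0.2" --pt "0 0 -0.1" --pt "0 0 -0.05" --pt "0 0 0" --yaw '[0,0,0,0]'

```text
clock: 15.82
eef_pos: [514.3, -265.0, 46.2]
tcp_rot: [-3.136, 0.016, 0.388]
contact_force: [-1.1, 0.5, -2.4]
gripper_width: 0.206
```

Run:
```python
from h import *
mic()
```

```text
along -90.72 perp 0.21 z 46.21 [-3.1362  0.0164  0.3883] [-1.1  0.5 -2.4] [-0.15  0.05  0.01] 0.20574844594723524 15.825
```

Call:
step_arm --pt "0 0 -0.06" --pt "0 0 -0.03" --pt "0 0 0" --yaw '[0,0,0]'

```text
clock: 16.2
eef_pos: [514.4, -265.1, 45.9]
tcp_rot: [-3.137, 0.016, 0.388]
contact_force: [-0.8, -1.3, -3.0]
gripper_width: 0.202
```

Run:
```python
from h import *
mic()
```

```text
along -90.83 perp 0.22 z 45.88 [-3.1366  0.0163  0.3884] [-0.8 -1.3 -3. ] [-0.12  0.07 -0.03] 0.20204438958912815 16.2
```

Call:
step_arm --pt "0 0 -0.08" --pt "0 0 -0.08" --yaw '[0,0]'

```text
clock: 16.45
eef_pos: [514.5, -265.2, 45.5]
tcp_rot: [-3.137, 0.016, 0.388]
contact_force: [-14.4, 7.3, 23.4]
gripper_width: 0.202
```

Run:
```python
from h import *
mic()
snap('wrist','w6')
c=cv2.imread('pics/w6.png');cv2.imwrite('pics/w6b.png',cv2.resize(np.clip(c*1.5,0,255).astype('uint8'),(800,600),interpolation=cv2.INTER_CUBIC))
```

```text
along -91.02 perp 0.32 z 45.53 [-3.1371  0.0161  0.3885] [-14.4   7.3  23.4] [ 1.06  2.2  -0.01] 0.20157856848793054 16.45
```

View pics/w6b.png

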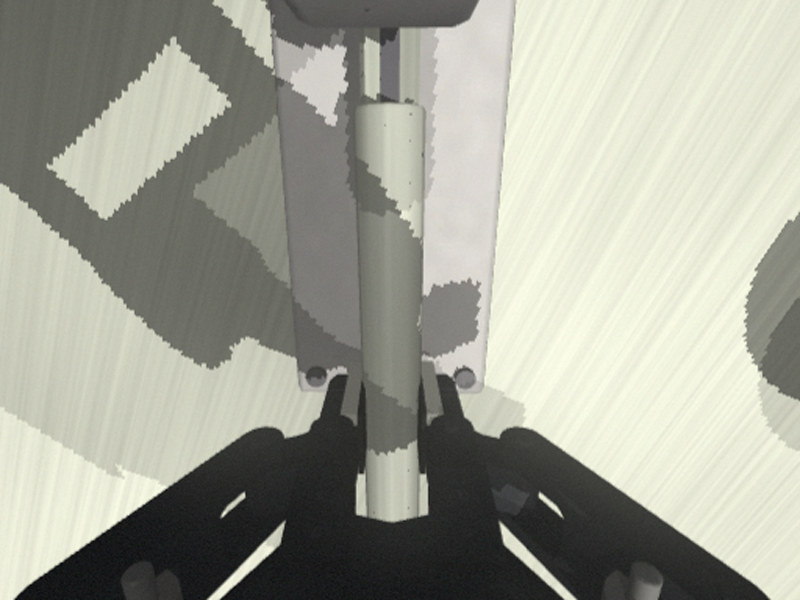

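Call:
step_arm --pt "0 0 0.03" --pt "0 0 0.02" --pt "0 0 0" --yaw '[0,0,0]' --gripper 0 --force 20

```text
clock: 16.88
eef_pos: [514.4, -265.2, 46.4]
tcp_rot: [-3.137, 0.016, 0.388]
contact_force: [-0.6, 0.8, -1.7]
gripper_width: 0.206
```

Run:
```python
from h import *
mic()
```

```text
along -91.00 perp 0.23 z 46.41 [-3.1372  0.0162  0.3884] [-0.6  0.8 -1.7] [-0.15  0.08  0.03] 0.2058673421062472 16.875
```

Call:
step_arm --pt "-0.15 0.37 0" --pt "-0.15 0.37 0" --pt "0 0 0" --yaw '[0,0,0]'

```text
clock: 17.25
eef_pos: [507.9, -249.1, 46.0]
tcp_rot: [-3.137, 0.016, 0.389]
contact_force: [-1.5, 0.2, -3.1]
gripper_width: 0.204
```

Run:
```python
from h import *
mic()
```

```text
along -73.54 perp 0.27 z 45.98 [-3.1367  0.0164  0.3887] [-1.5  0.2 -3.1] [-0.01  0.17 -0.  ] 0.20421232974429557 17.25
```

Call:
step_arm --pt "-0.14 0.35 0" --pt "-0.13 0.32 0" --pt "0 0 0" --yaw '[0,0,0]'

```text
clock: 17.62
eef_pos: [502.1, -234.6, 46.0]
tcp_rot: [-3.137, 0.016, 0.389]
contact_force: [-1.7, -0.4, -3.1]
gripper_width: 0.204
```

Run:
```python
from h import *
mic()
```

```text
along -57.97 perp 0.27 z 46.02 [-3.1368  0.0165  0.3889] [-1.7 -0.4 -3.1] [0.02 0.2  0.04] 0.20441548214988567 17.625
```

Call:
step_arm --pt "-0.08 0.2 0" --pt "-0.04 0.1 0" --yaw '[0,0]'

```text
clock: 17.88
eef_pos: [499.6, -228.5, 46.1]
tcp_rot: [-3.137, 0.016, 0.389]
contact_force: [-1.3, -1.9, -2.9]
gripper_width: 0.202
```

Call:
step_arm --pt "-0.03 0.07 0" --pt "0 0 0" --yaw '[0,0]'

```text
clock: 18.12
eef_pos: [498.9, -227.0, 46.1]
tcp_rot: [-3.137, 0.016, 0.389]
contact_force: [-1.5, -0.9, -3.5]
gripper_width: 0.206
```

Run:
```python
from h import *
mic()
snap('wrist','w7')
c=cv2.imread('pics/w7.png');cv2.imwrite('pics/w7b.png',cv2.resize(np.clip(c*1.5,0,255).astype('uint8'),(800,600),interpolation=cv2.INTER_CUBIC))
```

```text
along -49.75 perp 0.26 z 46.12 [-3.1371  0.0163  0.3886] [-1.5 -0.9 -3.5] [-0.11  0.15  0.  ] 0.20593343604037814 18.125
```

Creep on until the stop is felt.

Call:
step_arm --pt "-0.03 0.06 0" --pt "0 0 0" --yaw '[0,0]'

```text
clock: 18.42
eef_pos: [498.7, -226.4, 46.3]
tcp_rot: [-3.139, 0.016, 0.388]
contact_force: [-0.5, -0.4, -3.4]
gripper_width: 0.199
```

Call:
step_arm --pt "-0.03 0.06 0" --pt "0 0 0" --yaw '[0,0]'

```text
clock: 18.68
eef_pos: [498.7, -226.4, 46.8]
tcp_rot: [3.141, 0.014, 0.388]
contact_force: [-1.3, 0.1, -3.5]
gripper_width: 0.204
```

View pics/w7b.png

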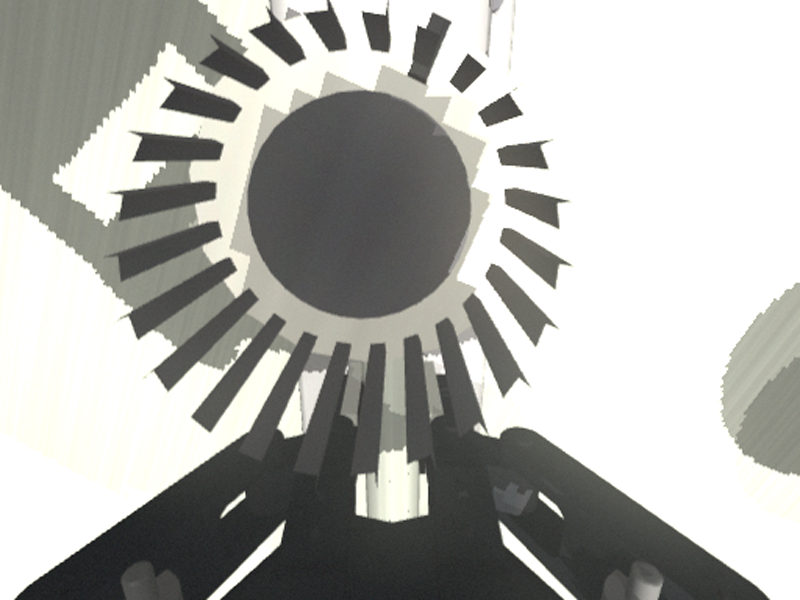

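Call:
step_arm --pt "-0.03 0.07 -0.02" --yaw '[0]'

```text
clock: 18.8
eef_pos: [498.7, -226.2, 46.9]
tcp_rot: [3.138, 0.013, 0.388]
contact_force: [3.9, -17.2, -4.3]
gripper_width: 0.206
```

Run:
```python
from h import *
mic()
snap('side','s7');c=cv2.imread('pics/s7.png')[100:220,230:390];cv2.imwrite('pics/s7b.png',cv2.resize(c,(800,600),interpolation=cv2.INTER_CUBIC))
mic()
```

```text
along -48.91 perp 0.37 z 46.86 [3.1383 0.0134 0.3882] [  3.9 -17.2  -4.3] [-2.64 -0.52  0.11] 0.206216561214842 18.8
along -48.96 perp 0.36 z 46.90 [3.138  0.0133 0.3882] [  2.9 -11.4  -4.1] [-1.96 -0.39  0.02] 0.20183092937629174 18.85
```

View pics/s7b.png

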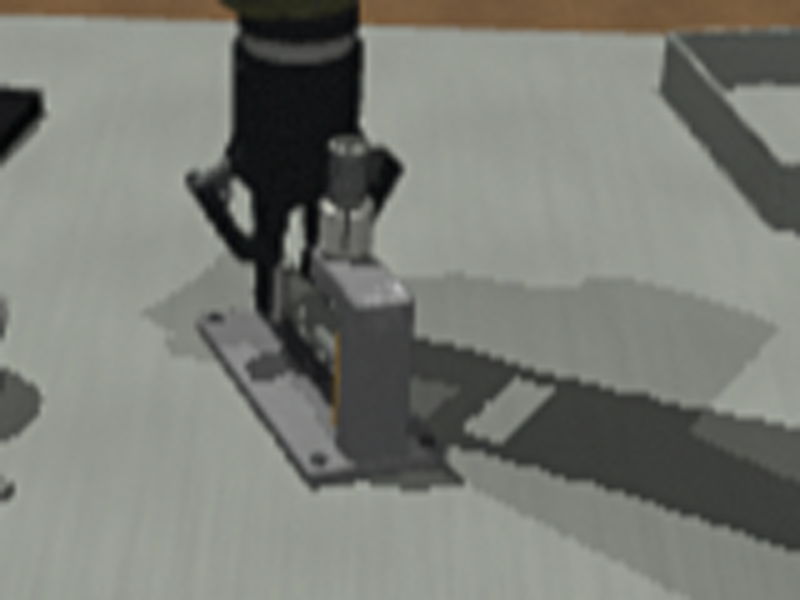

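Call:
step_arm --pt "0 0 -0.05" --pt "-0.01 0.02 -0.04" --yaw '[0,0]'

```text
clock: 19.1
eef_pos: [498.7, -226.4, 45.7]
tcp_rot: [3.137, 0.013, 0.388]
contact_force: [-5.4, -4.4, 7.8]
gripper_width: 0.204
```

Run:
```python
from h import *
mic()
s=env.read_state();print(-R.from_euler('xyz',s['tcp_rot']).as_matrix()[:,1])
```

```text
along -49.07 perp 0.30 z 45.74 [3.1369 0.0129 0.3879] [-5.4 -4.4  7.8] [-0.72  0.67  0.01] 0.2043133502502978 19.1
[-0.37830629  0.92566856 -0.00469736]
```

Call:
step_arm --pt "0 0 0" --pt "0 0 0" --pt "0 0 0" --pt "0 0 0" --yaw '[0,0,0,0]' --gripper 0.6

```text
clock: 19.6
eef_pos: [499.1, -225.5, 45.9]
tcp_rot: [3.138, 0.012, 0.388]
contact_force: [0.3, 0.5, -0.0]
gripper_width: 0.599
```

Run:
```python
from h import *
mic()
```

```text
along -48.42 perp 0.93 z 45.91 [3.1375 0.0121 0.3882] [ 0.3  0.5 -0. ] [-0.05 -0.01 -0.01] 0.599368315980169 19.6
```

Call:
step_arm --pt "0 0 0.5" --pt "0 0 1" --pt "0 0 1" --pt "0.1 -0.25 1" --pt "0.1 -0.25 1" --pt "0.1 -0.25 1" --pt "0.1 -0.25 1" --pt "0.1 -0.25 1" --pt "0.1 -0.25 1" --pt "0 0 0.5" --pt "0 0 0" --yaw '[0,0,0,0,0,0,0,0,0,0,0]'

```text
clock: 20.98
eef_pos: [510.8, -255.6, 238.4]
tcp_rot: [3.135, 0.009, 0.388]
contact_force: [-0.3, -0.1, -0.8]
gripper_width: 0.599
```

Run:
```python
from h import *
mic()
snap('wrist','w8');snap('side','s8');snap('top','t8')
c=cv2.imread('pics/w8.png');cv2.imwrite('pics/w8b.png',cv2.resize(np.clip(c*1.5,0,255).astype('uint8'),(800,600),interpolation=cv2.INTER_CUBIC))
c=cv2.imread('pics/s8.png')[125:205,255:335];cv2.imwrite('pics/s8b.png',cv2.resize(c,(600,600),interpolation=cv2.INTER_CUBIC))
```

```text
along -80.74 perp 0.51 z 238.35 [3.1347 0.0094 0.3885] [-0.3 -0.1 -0.8] [-0.04 -0.03  0.05] 0.5993137912425327 20.975
```

View pics/w8b.png

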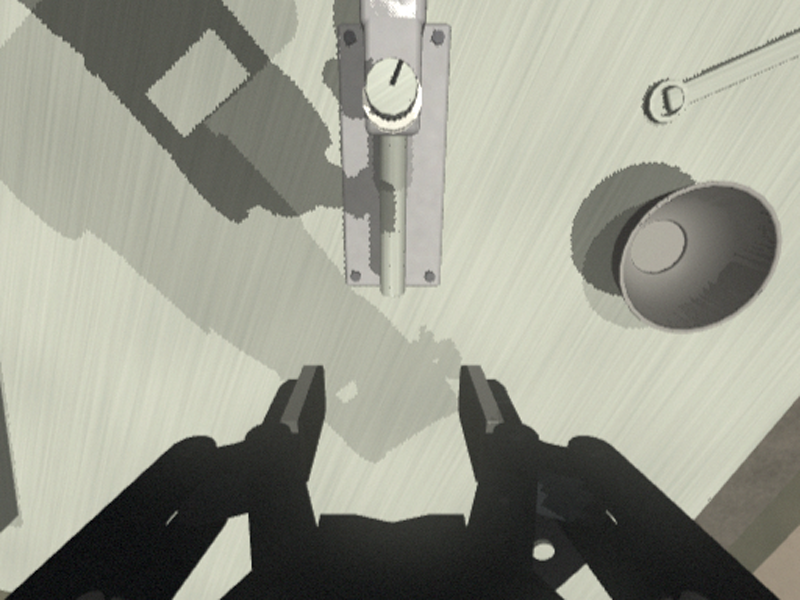

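View pics/s8b.png

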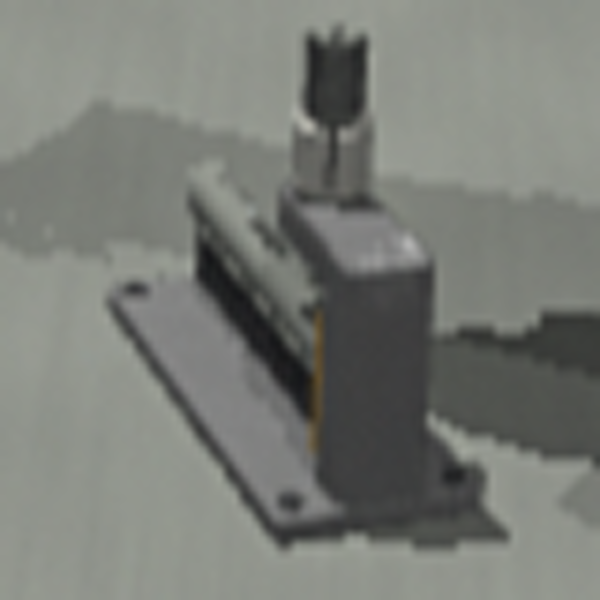

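```bash
python3 - <<'E'
from h import *
k=1.5625
O=np.array([480,-181])
def A(n,x,y,z):
    p=atz('w8',(x+.5)/k-.5,(y+.5)/k-.5,z)[:2]-O;print(n,(p@[-.376,.9265]).round(1),(p@[.9265,.376]).round(1),p+O)
A('trail',393,296,60);A('trail',393,296,54)
A('plate',346,286,12);A('plate',440,286,12);A('far',450,25,12);A('far',341,24,12)
A('cap',391.5,87,178);A('capL',365,88,178);A('capR',418,87,178)
A('pinend',392,150,62)
E
python3 - <<'E'
import cv2,numpy as np
c=cv2.imread('pics/w8.png');cv2.imwrite('pics/w8c.png',cv2.resize(np.clip(c[150:200,210:290]*1.5,0,255).astype('uint8'),(800,500),interpolation=cv2.INTER_CUBIC))
cv2.imwrite('pics/w8d.png',cv2.resize(np.clip(c[20:100,200:300]*1.2,0,255).astype('uint8'),(750,600),interpolation=cv2.INTER_CUBIC))
E
```

```text
trail -103.4 0.7 [ 519.50484065 -276.58002374]
trail -105.5 0.6 [ 520.26268778 -278.50905569]
plate -110.7 -42.0 [ 482.71077523 -299.37267085]
plate -110.2 42.8 [ 561.0919909  -267.03027059]
far 92.6 41.8 [483.9042684  -79.46860285]
far 93.2 -39.0 [ 408.83422042 -109.32299142]
cap 29.1 0.1 [ 469.13710557 -153.94643862]
capL 28.8 -10.9 [ 459.07740353 -158.45569194]
capR 29.2 11.1 [ 479.32124664 -149.79075771]
pinend 5.0 -0.5 [ 477.67954    -176.56410146]
```

View pics/w8c.png

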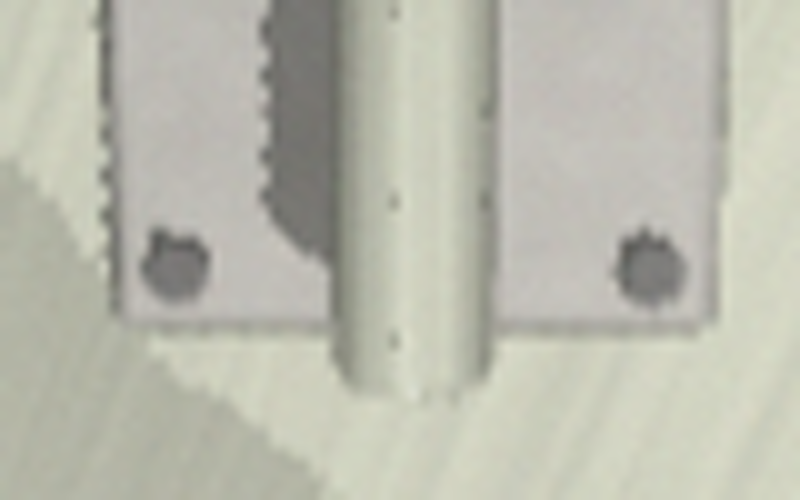

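View pics/w8d.png

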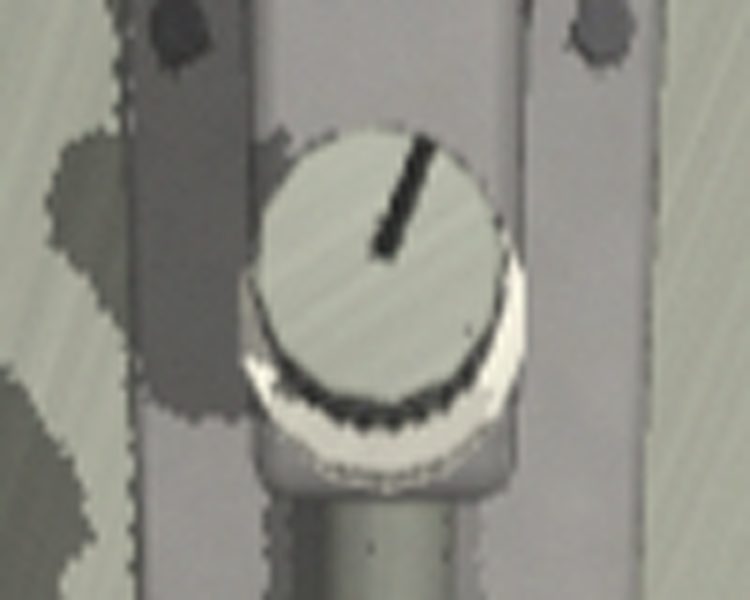

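Call:
step_arm --pt "0.37 -0.92 0" --pt "0.37 -0.92 -0.2" --pt "0.15 -0.35 -1" --pt "0 0 -1" --pt "0 0 -1" --pt "0 0 -1" --pt "0 0 -1" --pt "0 0 -0.5" --pt "0 0 0" --yaw '[0,0,0,0,0,0,0,0,0]' --gripper 0

```text
clock: 22.25
eef_pos: [525.1, -295.9, 107.5]
tcp_rot: [-3.135, 0.018, 0.39]
contact_force: [-0.6, 0.7, 1.3]
gripper_width: -0.0
```

Run:
```python
from h import *
mic()
```

```text
along -123.44 perp -1.42 z 107.50 [-3.1349  0.0185  0.3902] [-0.6  0.7  1.3] [-0.01  0.    0.08] -0.0003723841469812749 22.25
```

Call:
step_arm --pt "0.2 -0.26 0" --pt "0 0 -0.9" --pt "0 0 -0.9" --pt "0 0 -0.5" --pt "0 0 0" --yaw '[0,0,0,0,0]'

```text
clock: 22.88
eef_pos: [529.5, -301.5, 58.7]
tcp_rot: [-3.136, 0.018, 0.39]
contact_force: [-0.1, -0.6, 0.2]
gripper_width: -0.001
```

Run:
```python
from h import *
mic()
```

```text
along -130.22 perp 0.52 z 58.71 [-3.1356  0.018   0.3901] [-0.1 -0.6  0.2] [0.01 0.01 0.03] -0.0013530633759968392 22.875
```

Call:
step_arm --pt "-0.15 0.37 0" --pt "-0.07 0.17 0" --pt "0 0 0" --yaw '[0,0,0]'

```text
clock: 23.25
eef_pos: [525.1, -289.9, 59.7]
tcp_rot: [-3.137, 0.017, 0.39]
contact_force: [0.4, 0.1, 0.6]
gripper_width: 0.001
```

Call:
step_arm --pt "-0.02 0.06 0" --pt "-0.02 0.05 0" --yaw '[0,0]'

```text
clock: 23.5
eef_pos: [524.5, -287.8, 60.3]
tcp_rot: [-3.138, 0.016, 0.39]
contact_force: [0.3, 0.6, -1.1]
gripper_width: -0.003
```

Run:
```python
from h import *
mic()
```

```text
along -115.68 perp 1.10 z 60.29 [-3.1377  0.0165  0.3903] [ 0.3  0.6 -1.1] [0.02 0.01 0.  ] -0.002547602273589518 23.5
```

Call:
step_arm --pt "-0.03 0.05 -0.1" --pt "-0.02 0.05 -0.05" --yaw '[0,0]'

```text
clock: 23.75
eef_pos: [523.7, -286.1, 57.5]
tcp_rot: [-3.139, 0.016, 0.39]
contact_force: [0.4, -5.5, 2.5]
gripper_width: -0.0
```

Call:
step_arm --pt "-0.03 0.04 -0.03" --yaw '[0]'

```text
clock: 23.88
eef_pos: [523.7, -286.1, 57.5]
tcp_rot: [-3.142, 0.015, 0.39]
contact_force: [2.6, -6.7, 3.9]
gripper_width: 0.002
```

Run:
```python
from h import *
mic()
```

```text
along -113.85 perp 0.95 z 57.48 [-3.1415  0.0148  0.3899] [ 2.6 -6.7  3.9] [-1.12 -0.48 -0.05] 0.001679011927828528 23.875
```

Call:
step_arm --pt "0.15 -0.37 0" --pt "0.1 -0.25 0.5" --pt "0 0 1" --pt "0 0 1" --pt "0 0 1" --pt "0 0 1" --pt "0 0 1" --pt "0 0 1" --pt "0 0 1" --pt "0 0 1" --pt "-0.3 0.75 0.5" --pt "-0.37 0.92 0.2" --yaw '[0,0,0.5,1,1,1,1,1,1,1,1,1]' --gripper 0.7

```text
clock: 25.38
eef_pos: [514.7, -267.2, 252.2]
tcp_rot: [-3.139, 0.016, 1.072]
contact_force: [-0.0, 0.3, 0.4]
gripper_width: 0.702
```

Run:
```python
from h import *
mic();s=env.read_state();print(np.array([468.9,-153.6])-s['eef_pos'][:2],s['eef_pos'])
```

```text
along -92.86 perp -0.29 z 252.21 [-3.139   0.0159  1.0723] [-0.   0.3  0.4] [ 0.02 -0.03  0.06] 0.7020883038845595 25.375
[-45.75395367 113.56167129] [ 514.65395367 -267.16167129  252.21439825]
```

Call:
step_arm --pt "-0.35 0.88 0" --pt "-0.35 0.88 0" --pt "-0.35 0.88 0" --pt "-0.35 0.88 0" --pt "-0.35 0.88 0" --pt "-0.25 0.6 0" --pt "0 0 0" --pt "0 0 0" --pt "0 0 0" --pt "0 0 0" --pt "0 0 0" --yaw '[1,1,1,1,1,1,1,1,1,1,0]'

```text
clock: 26.75
eef_pos: [472.9, -163.9, 259.9]
tcp_rot: [3.141, 0.015, 1.794]
contact_force: [-0.2, 0.6, 0.1]
gripper_width: 0.697
```

Run:
```python
from h import *
mic();s=snap('wrist','w9');print(np.array([468.9,-153.6])-s['eef_pos'][:2],s['eef_pos'],s['q'].round(2))
c=cv2.imread('pics/w9.png');cv2.imwrite('pics/w9b.png',cv2.resize(np.clip(c*1.3,0,255).astype('uint8'),(800,600),interpolation=cv2.INTER_CUBIC))
```

```text
along 18.49 perp -0.20 z 259.93 [3.1409 0.0152 1.7942] [-0.2  0.6  0.1] [-0.02 -0.01  0.03] 0.697206487292586 26.75
[-3.95725714 10.33788594] [ 472.85725714 -163.93788594  259.92671808] [-0.4   0.17  1.64 -0.01  1.32 -2.19]
```

View pics/w9b.png

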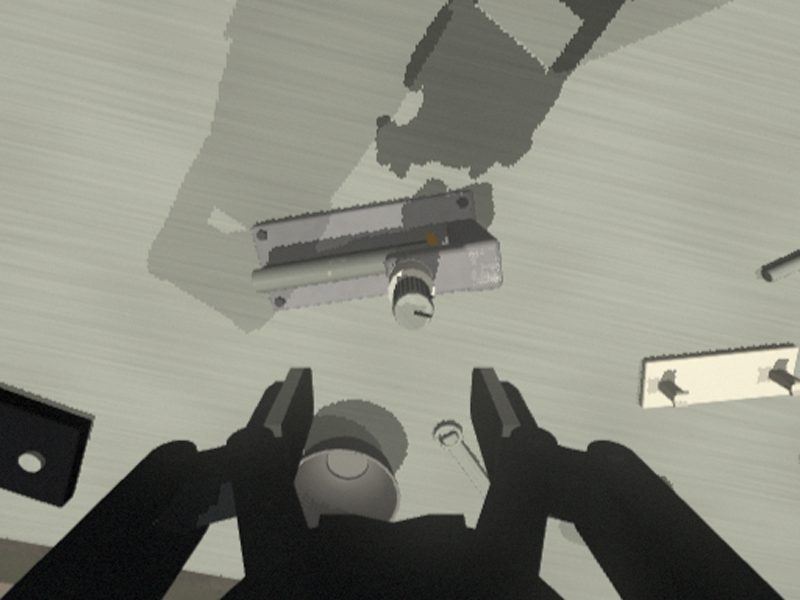

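Run:
```python
from h import *
k=1.5625
print(atz('w9',(412+.5)/k-.5,(310+.5)/k-.5,178))
c=cv2.imread('pics/w9.png');cv2.imwrite('pics/w9c.png',cv2.resize(np.clip(c[130:220,220:330]*1.3,0,255).astype('uint8'),(770,630)[:2],interpolation=cv2.INTER_CUBIC))
```

```text
[ 468.32640662 -154.36069609  178.        ]
```

Call:
step_arm --pt "-0.2 0.5 0" --pt "0 0 -1" --pt "0 0 -0.8" --pt "0 0 0" --yaw '[0.5,0,0,0]'

```text
clock: 27.3
eef_pos: [468.2, -152.3, 223.5]
tcp_rot: [3.14, 0.015, 1.83]
contact_force: [-0.0, 0.4, -0.8]
gripper_width: 0.703
```

View pics/w9c.png

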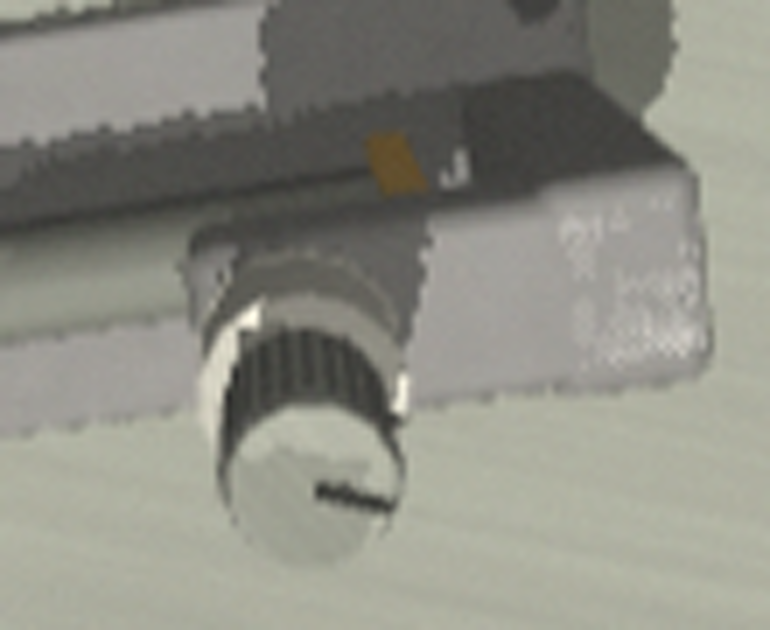

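Call:
step_arm --pt "0.03 -0.08 0" --pt "0 0 -1" --pt "0 0 -1" --pt "0 0 -0.8" --pt "0 0 0" --yaw '[0.3,0.2,0,0,0]'

```text
clock: 27.92
eef_pos: [470.1, -154.6, 168.7]
tcp_rot: [3.137, 0.018, 1.869]
contact_force: [0.7, -0.4, 0.1]
gripper_width: 0.704
```

Run:
```python
from h import *
mic();s=env.read_state();print(np.array([468.8,-153.9])-s['eef_pos'][:2],s['eef_pos'],s['q'].round(2))
```

```text
along 28.17 perp 0.73 z 168.72 [3.137  0.018  1.8694] [ 0.7 -0.4  0.1] [ 0.   -0.05 -0.03] 0.7040455532687652 27.925
[-1.28513528  0.72346708] [ 470.08513528 -154.62346708  168.72410517] [-0.39  0.25  1.77 -0.01  1.11 -2.25]
```

Call:
step_arm --pt "-0.06 0.04 -0.4" --pt "0 0 0" --yaw '[0,0]'

```text
clock: 28.18
eef_pos: [469.3, -154.0, 161.3]
tcp_rot: [3.136, 0.019, 1.87]
contact_force: [0.5, -0.3, 0.7]
gripper_width: 0.693
```

Call:
step_arm --pt "0 0 0" --pt "0 0 0" --pt "0 0 0" --pt "0 0 0" --pt "0 0 0" --pt "0 0 0" --yaw '[0,0,0,0,0,0]' --gripper 0 --force 60

```text
clock: 28.92
eef_pos: [469.5, -153.9, 162.3]
tcp_rot: [3.135, 0.019, 1.87]
contact_force: [-0.0, 1.1, 0.7]
gripper_width: 0.234
```

Run:
```python
from h import *
mic();s=env.read_state();print(np.array([468.8,-153.9])-s['eef_pos'][:2],s['eef_pos'],s['q'].round(2))
```

```text
along 29.06 perp 0.49 z 162.30 [3.1348 0.0194 1.8697] [-0.   1.1  0.7] [0.31 0.08 0.05] 0.23368883940087073 28.925
[-0.72546589 -0.01009692] [ 469.52546589 -153.88990308  162.2970727 ] [-0.39  0.25  1.78 -0.01  1.09 -2.25]
```

Call:
step_arm --pt "0 0 0" --pt "0 0 0" --pt "0 0 0" --pt "0 0 0" --pt "0 0 0" --pt "0 0 0" --yaw '[-1,-1,-1,-1,-1,-1]'

```text
clock: 29.68
eef_pos: [469.6, -154.3, 162.3]
tcp_rot: [3.135, 0.021, 1.439]
contact_force: [-0.8, -0.1, 0.3]
gripper_width: 0.233
```

Run:
```python
from h import *
mic()
```

```text
along 28.62 perp 0.41 z 162.30 [3.1347 0.0205 1.4389] [-0.8 -0.1  0.3] [0.12 0.08 0.15] 0.2330482906557114 29.675
```

Call:
step_arm --pt "0 0 0" --pt "0 0 0" --pt "0 0 0" --pt "0 0 0" --pt "0 0 0" --pt "0 0 0" --yaw '[-1,-1,-1,-1,-1,-1]'

```text
clock: 30.42
eef_pos: [469.6, -154.8, 162.3]
tcp_rot: [3.135, 0.022, 1.007]
contact_force: [-1.0, 0.1, 1.8]
gripper_width: 0.239
```

Run:
```python
from h import *
mic()
```

```text
along 28.20 perp 0.17 z 162.31 [3.1345 0.0217 1.0068] [-1.   0.1  1.8] [0.18 0.13 0.13] 0.23874754992745173 30.425
```

Call:
step_arm --pt "0 0 0" --pt "0 0 0" --pt "0 0 0" --yaw '[-1,-1,-1]'

```text
clock: 30.8
eef_pos: [469.4, -155.0, 162.3]
tcp_rot: [3.134, 0.022, 0.791]
contact_force: [-1.0, 0.6, 1.1]
gripper_width: 0.236
```

Run:
```python
from h import *
mic()
```

```text
along 28.05 perp -0.01 z 162.30 [3.1344 0.0223 0.7908] [-1.   0.6  1.1] [0.18 0.15 0.13] 0.23628768743323336 30.8
```

Call:
step_arm --pt "0 0 0" --pt "0 0 0" --pt "0 0 0" --yaw '[-1,-1,-1]'

```text
clock: 31.18
eef_pos: [469.3, -155.2, 162.3]
tcp_rot: [3.134, 0.023, 0.575]
contact_force: [-2.2, 0.9, 1.7]
gripper_width: 0.238
```

Run:
```python
from h import *
mic()
```

```text
along 27.94 perp -0.23 z 162.28 [3.1344 0.0228 0.5747] [-2.2  0.9  1.7] [0.15 0.17 0.16] 0.2382049162132749 31.175
```

Call:
step_arm --pt "0 0 0" --pt "0 0 0" --pt "0 0 0" --yaw '[-1,-1,-1]'

```text
clock: 31.55
eef_pos: [469.1, -155.3, 162.3]
tcp_rot: [3.134, 0.023, 0.359]
contact_force: [-1.9, 0.7, 1.6]
gripper_width: 0.243
```

Run:
```python
from h import *
mic()
```

```text
along 27.87 perp -0.45 z 162.32 [3.1342 0.0234 0.3587] [-1.9  0.7  1.6] [0.22 0.16 0.13] 0.24266847989665316 31.55
```

Call:
step_arm --pt "0 0 0" --pt "0 0 0" --yaw '[-1,-1]'

```text
clock: 31.8
eef_pos: [469.0, -155.4, 162.3]
tcp_rot: [3.134, 0.024, 0.215]
contact_force: [-2.6, 0.9, 1.9]
gripper_width: 0.232
```

Run:
```python
from h import *
mic()
```

```text
along 27.84 perp -0.62 z 162.28 [3.1341 0.0239 0.2147] [-2.6  0.9  1.9] [0.22 0.1  0.09] 0.23203758841475072 31.8
```

Call:
step_arm --pt "0 0 0" --pt "0 0 0" --yaw '[-1,-1]'

```text
clock: 32.05
eef_pos: [468.8, -155.5, 162.3]
tcp_rot: [3.134, 0.024, 0.071]
contact_force: [-2.1, 1.0, 1.5]
gripper_width: 0.234
```

Run:
```python
from h import *
mic()
```

```text
along 27.86 perp -0.78 z 162.28 [3.134  0.0243 0.0707] [-2.1  1.   1.5] [0.2  0.19 0.21] 0.23375002067280798 32.05
```

Call:
step_arm --pt "0 0 0" --pt "0 0 0" --yaw '[-1,-1]'

```text
clock: 32.3
eef_pos: [468.6, -155.5, 162.3]
tcp_rot: [3.134, 0.025, -0.073]
contact_force: [-2.8, 1.1, 1.1]
gripper_width: 0.235
```

Run:
```python
from h import *
mic()
```

```text
along 27.88 perp -0.94 z 162.28 [ 3.1338  0.0248 -0.0732] [-2.8  1.1  1.1] [0.2  0.18 0.14] 0.2348422222457255 32.3
```

Call:
step_arm --pt "0 0 0" --pt "0 0 0" --yaw '[-1,-1]'

```text
clock: 32.55
eef_pos: [468.5, -155.5, 162.3]
tcp_rot: [3.134, 0.025, -0.217]
contact_force: [-1.7, 0.8, 1.4]
gripper_width: 0.235
```

Run:
```python
from h import *
mic()
```

```text
along 27.95 perp -1.08 z 162.29 [ 3.1336  0.0251 -0.2171] [-1.7  0.8  1.4] [0.17 0.14 0.1 ] 0.23490403382131997 32.55
```

Call:
step_arm --pt "0 0 0" --pt "0 0 0" --yaw '[-1,-1]'

```text
clock: 32.8
eef_pos: [468.3, -155.5, 162.3]
tcp_rot: [3.133, 0.025, -0.361]
contact_force: [-2.1, 0.7, 1.2]
gripper_width: 0.236
```

Run:
```python
from h import *
mic()
```

```text
along 28.01 perp -1.21 z 162.30 [ 3.1333  0.0255 -0.361 ] [-2.1  0.7  1.2] [0.17 0.17 0.14] 0.2363081470498546 32.8
```

Call:
step_arm --pt "0 0 0" --pt "0 0 0" --yaw '[-1,-1]'

```text
clock: 33.05
eef_pos: [468.2, -155.5, 162.3]
tcp_rot: [3.133, 0.026, -0.505]
contact_force: [-1.3, 2.2, 0.8]
gripper_width: 0.232
```

Run:
```python
from h import *
mic()
```

```text
along 28.08 perp -1.34 z 162.31 [ 3.133   0.0258 -0.5049] [-1.3  2.2  0.8] [0.19 0.17 0.13] 0.2322566179120715 33.05
```

Call:
step_arm --pt "0 0 0" --pt "0 0 0" --yaw '[-1,-1]'

```text
clock: 33.3
eef_pos: [468.1, -155.4, 162.3]
tcp_rot: [3.133, 0.026, -0.649]
contact_force: [-2.3, 1.6, 1.7]
gripper_width: 0.235
```

Run:
```python
from h import *
mic()
snap('side','s10');c=cv2.imread('pics/s10.png')[110:190,255:355];cv2.imwrite('pics/s10b.png',cv2.resize(c,(750,600),interpolation=cv2.INTER_CUBIC))
mic()
```

```text
along 28.20 perp -1.44 z 162.30 [ 3.1327  0.0261 -0.6486] [-2.3  1.6  1.7] [0.24 0.2  0.22] 0.23465694813906732 33.3
along 28.20 perp -1.47 z 162.30 [ 3.1327  0.0262 -0.6521] [-1.2  2.1  1.4] [0.31 0.17 0.27] 0.23879343137446132 33.35
```

View pics/s10b.png

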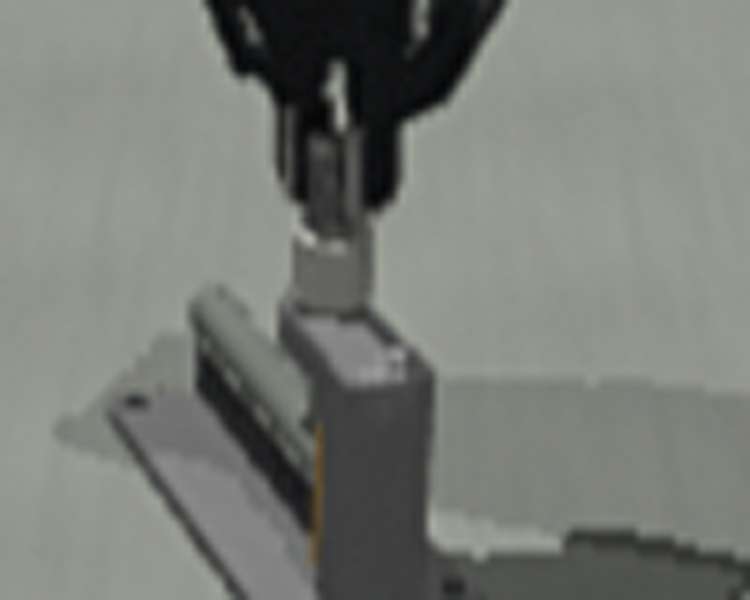

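Call:
step_arm --pt "0 0 0" --pt "0 0 0" --pt "0 0 0" --yaw '[-1,-1,-1]'

```text
clock: 33.72
eef_pos: [467.9, -155.3, 162.3]
tcp_rot: [3.132, 0.026, -0.863]
contact_force: [-1.2, 1.0, 1.3]
gripper_width: 0.238
```

Run:
```python
from h import *
mic()
```

```text
along 28.38 perp -1.59 z 162.29 [ 3.1322  0.0264 -0.8631] [-1.2  1.   1.3] [0.21 0.21 0.28] 0.23831668613462734 33.725
```

Call:
step_arm --pt "0 0 0" --pt "0 0 0" --pt "0 0 0" --yaw '[-1,-1,-1]'

```text
clock: 34.1
eef_pos: [467.7, -155.1, 162.3]
tcp_rot: [3.132, 0.027, -1.075]
contact_force: [-1.9, 1.4, 1.5]
gripper_width: 0.238
```

Run:
```python
from h import *
mic()
```

```text
along 28.60 perp -1.69 z 162.29 [ 3.1317  0.0267 -1.0746] [-1.9  1.4  1.5] [0.15 0.22 0.3 ] 0.23808603861528452 34.1
```

Call:
step_arm --pt "0 0 0" --pt "0 0 0" --pt "0 0 0" --pt "0 0 0" --yaw '[-1,-1,-1,0]'

```text
clock: 34.6
eef_pos: [467.5, -154.9, 162.3]
tcp_rot: [3.131, 0.027, -1.285]
contact_force: [-1.0, 1.3, 0.8]
gripper_width: 0.242
```

Run:
```python
from h import *
mic()
```

```text
along 28.85 perp -1.76 z 162.31 [ 3.1312  0.0267 -1.2845] [-1.   1.3  0.8] [0.07 0.08 0.18] 0.24161757314723614 34.6
```

Call:
step_arm --pt "0 0 0" --pt "0 0 0" --pt "0 0 0" --pt "0 0 0" --pt "0 0 0" --yaw '[0,0,0,0,0]' --gripper 0.7

```text
clock: 35.22
eef_pos: [467.8, -155.3, 162.3]
tcp_rot: [3.132, 0.026, -1.281]
contact_force: [1.0, -0.2, -0.3]
gripper_width: 0.7
```

Call:
step_arm --pt "0 0 0.5" --pt "0 0 1" --pt "0 0 1" --pt "0 0 1" --pt "0 0 1" --pt "0 0 0.5" --pt "0 0 0" --yaw '[0,0,0,0,0,0,0]'

```text
clock: 36.1
eef_pos: [467.6, -155.2, 269.0]
tcp_rot: [3.133, 0.025, -1.28]
contact_force: [0.5, 0.5, -1.3]
gripper_width: 0.694
```

Run:
```python
from h import *
mic();s=snap('wrist','w11')
c=cv2.imread('pics/w11.png');cv2.imwrite('pics/w11b.png',cv2.resize(np.clip(c*1.3,0,255).astype('uint8'),(800,600),interpolation=cv2.INTER_CUBIC))
```

```text
along 28.57 perp -1.80 z 268.95 [ 3.1334  0.0245 -1.2802] [ 0.5  0.5 -1.3] [-0.02 -0.02  0.04] 0.6943177303236067 36.1
```

View pics/w11b.png

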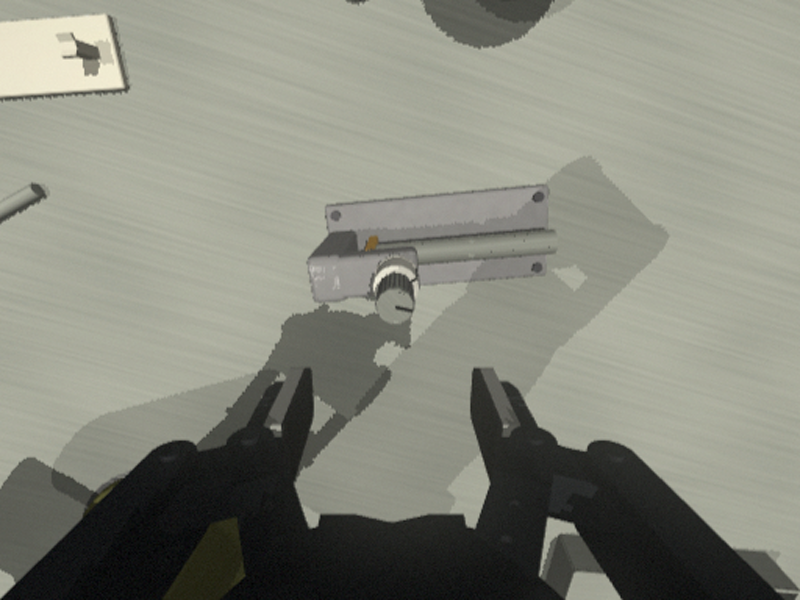

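Run:
```python
from h import *
c=cv2.imread('pics/w11.png');cv2.imwrite('pics/w11c.png',cv2.resize(np.clip(c[140:220,200:300]*1.3,0,255).astype('uint8'),(800,640)[:2],interpolation=cv2.INTER_CUBIC)[:600])
k=1.5625
A=lambda x,y,z:atz('w11',(x+.5)/k-.5,(y+.5)/k-.5,z)
cap=A(394.5,306.5,178);m=A(411,310,178);print(cap,m,np.degrees(np.arctan2(*(m-cap)[[1,0]])))
# initial mark angle in w9,w8
A9=lambda x,y:atz('w9',220+(x+.5)/7-.5,130+(y+.5)/7-.5,178)
v=A9(393,508)-A9(320,490);print('w9 mark',np.degrees(np.arctan2(v[1],v[0])))
A8=lambda x,y:atz('w8',200+(x+.5)/7.5-.5,20+(y+.5)/7.5-.5,178)
v=A8(428,140)-A8(382,255);print('w8 mark',np.degrees(np.arctan2(v[1],v[0])))
```

```text
[ 468.57796847 -154.00771982  178.        ] [ 469.32128188 -163.63726792  178.        ] -85.58604054561161
w9 mark 88.37957481240448
w8 mark 88.26100313453043
```

View pics/w11c.png

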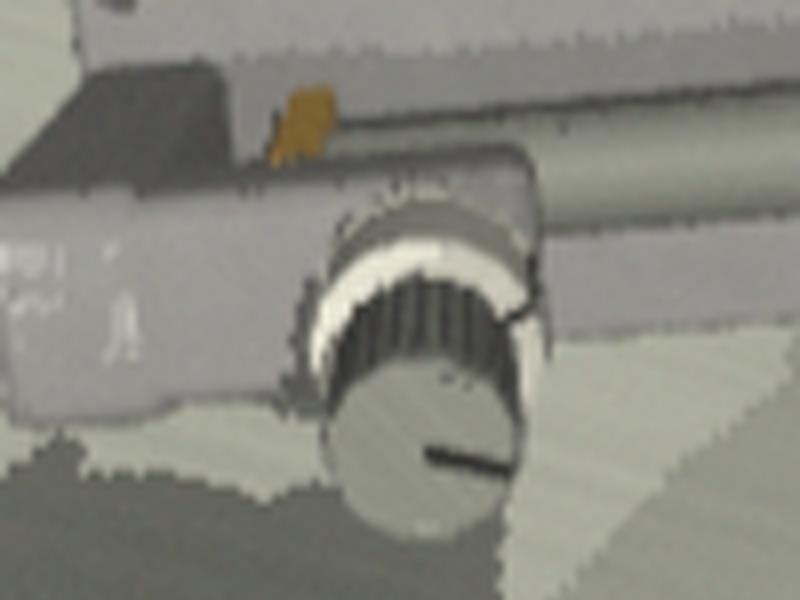

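Run:
```python
from h import *
A=lambda x,y,z:atz('w11',200+(x+.5)/8-.5,140+(y+.5)/8-.5,z)
c=np.array([468.7,-154.0,0]);an=lambda v:np.degrees(np.arctan2(v[1],v[0]))
print('mark',an(A(510,467,178)-A(433,455,178)),an(A(510,467,178)-c))
for p in [(505,321),(520,315),(530,308)]:
    q=A(*p,142);print('line',q,an(q-c),np.linalg.norm((q-c)[:2]))
# predicted pixel for thimble rim & line at angles
for a in (-40,-50,-60,-70):
    p=c+[13*np.cos(np.radians(a)),13*np.sin(np.radians(a)),142]; u=proj('w11',p);print(a,(u-[200,140]+.5)*8-.5)
```

```text
mark -82.26521593559059 -84.26600805372833
line [ 475.43999319 -162.2416932   142.        ] -50.7239644281637 10.646737296470459
line [ 476.75339139 -163.81438255  142.        ] -50.628712612123664 12.695637744848485
line [ 478.00390593 -164.74028222  142.        ] -49.09883692132506 14.20972651505398
-40 [513.55944074 297.91826489]
-50 [521.81560769 313.12813432]
-60 [527.145078   329.42552961]
-70 [529.40588413 346.29999306]
```

Run:
```python
from h import *
snap('top','t12'); a=cv2.imread('pics/top0.png');b=cv2.imread('pics/t12.png')
d=cv2.absdiff(a,b).max(2)
for n,(x,y) in dict(jar=(203,140),bowl=(336,141),sp=(276,154)).items(): print(n,d[y-20:y+20,x-22:x+22].mean())
print(env.hand_in())
```

```text
jar 9.443181818181818
bowl 7.4602272727272725
sp 9.45
the job is handed in; nothing more can be done
None
```

The pin is clamped in the micrometer against the brass stop, and I handed the job in at about 36 s on the robot's clock.

- **Placing the pin:** I took the middle-sized pin from the white cradle and laid it in the groove with its leading end short of the spindle. I then slid it in until it met the stop, where the force peaked at about 17 N. After letting go, I nudged the far end with about 7 N and it did not move. The last wrist pictures show the pin's end at the brass.
- **Turning the ratchet cap:** I turned it about 3.15 rad clockwise. The torque rose from 0.15 N m to a steady 0.28 N m while slipping, and read 0.18 N m when I paused before letting go.
- **Slip:** in the final wrist picture the cap's mark is about 33° (0.58 rad) past the thimble's line, inside the wanted 0.2 to 1.2 rad. The thimble itself turned about 2.4 rad.
- **At hand-in:** the gripper was open and about 90 mm above the cap, touching nothing.

**Checks that disagreed or are incomplete:**
- The camera estimate of the pin's far end left room for a gap of up to about 0.8 mm at the stop. The nudge contradicted that.
- The cap's mark turned about 3.0 rad, a little less than the tool did. I put this down to slack in the grip or the cap's sprung drive.
- I never measured the spindle's force on the pin directly.
- The jar, bowl and spanner were not touched. The before-and-after comparison of the top view showed only small differences there, which I did not compare against an undisturbed patch.

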